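# Clamp an offcut with the lift-gate lever

## Task

Lay the small pine offcut flat on the bed of the grey lever clamp, its long side along the fence, in the middle between fence and jaw, and let go of it. Then lift the red-handled lever out of its open notch, swing it through the gated slot to the middle notch (green mark) and let it drop fully home there, so that the jaw holds the offcut square against the fence. Leave the tape measure, the screwdriver and the nut alone.

Things in the scene. Friction and masses are not known exactly. Their poses are not given: they have to be found in the camera images.
- offcut_center (a point): Centre of the small loose pine offcut, a plain block 30 x 90 x 20 mm; its x axis runs across the 30 mm width, y along the 90 mm length, z up. It lies flat on the bench (centre 10 mm above it), front left or front right of the clamp. About 60 g.
- offcut_2: The same pine offcut; origin in the middle of its underside, axes as above.
- clamp: Lever clamp: grey base plate 185 x 255 x 22 mm, bolted to the bench. Origin on the bench under the plate's middle; x from fence to jaw (away from the robot but for its yaw), y left, z up. The left half of the plate's top, 22 mm over the bench, is the bed; lever and gate stand on the right half. An offcut clamped square has its centre at x -45, y 75, z 32 mm.
- bed_center (a point): Point on the bed surface, half-way between fence and open jaw and on their centre line, (-16, 75, 22) mm in the clamp; axes as the clamp's. Each face is 44 mm away: the fence, 28 mm high and 95 mm long, at x -60 mm; the jaw with its sprung pad, 34 mm high and 70 mm long, at x +28 mm when open. The offcut goes here with its 90 mm length along y.
- lever_pivot (a point): Pivot of the lever, 58 mm above the bench, (60, -75, 58) mm in the clamp; axes as the clamp's. From it the lever, a steel bar 10 mm thick, level when down, points roughly to the robot; its upright handle stands 140 mm from the pivot. At swing q (joint lever_swing) the bar points along (-cos(q - 0.5), sin(q - 0.5)) in the clamp's x, y.
- lever_grip (a point): Grip point on the axis of the upright round red handle (18 mm thick, standing 5 to 61 mm above the bar's axis). This point is 40 mm above the bar's axis, 98 mm above the bench when the lever is down. Moves with the lever; its x axis points along the bar towards the pivot.
- middle_notch (a point): Middle notch, 58 mm above the bench, 90 mm from the pivot. The blue gate is an upright curved plate, 6 mm thick, 89 mm high, radius 90 mm about the pivot. Its slot has three notches 16 mm wide, 10 mm deep (marks: white = open, the start; green = middle; red = end), joined above by a passage under a top bar. The bar clears the lands between when lifted over 0.12 rad.
- lever_swing (a joint): Swing of the lever, rad: 0 = open notch (white), 1.0 = middle (green), 1.3 = end (red). Grows as the handle goes left (clamp +y) and drives the jaw 65 mm per rad to the fence. Friction 0.1 N m. With the offcut held, the jaw pushes back with about 3 N, so the bar rests near 0.97 against the notch's side; the offcut stops the lever shortly past the middle notch.
- lever_lift (a joint): Lift of the lever, rad: 0 = level, down in a notch; about 0.11 on a land; stop at 0.2. The handle rises 14 mm per 0.1 rad and leans towards the pivot by the same angle. The lever falls by its own weight (about 2 N to lift at the handle).
- jaw_pad (a joint): Travel of the sprung jaw pad, m: 0 = free, at most 0.012; about 0.005 when the offcut is held with the lever in the middle notch. Spring 300 N/m, preload 1.5 N.
- tape_measure: Bystander: yellow tape measure, 39 x 90 x 70 mm, standing loose on the bench in front left or front right of the clamp (the other side from the offcut); origin at its underside.
- screwdriver_b: Bystander: loose red-handled screwdriver, 199 mm long, 28 mm thick, lying across in front of the clamp; origin at its underside, half-way along.
- hex_nut_1: Bystander: loose steel nut 21 mm wide, 10 mm high, on the bench left of the clamp; origin at its underside.

How it is judged (in metres and radians):
On the way, in this order (a step that is already met when the one before it is completed fails the run):
1. the offcut lies flat and released on the bed between fence and jaw, the lever still down in the open notch (x of offcut_center in the frame of clamp between -0.047 and 0.015 m and y of offcut_center in the frame of clamp between 0.05 and 0.1 m and z of offcut_center in the frame of clamp between 0.026 and 0.038 m and angle between the y axis of offcut_center and the y axis of clamp, either way round below 0.35 rad and contact force between the fingers and offcut_2 below 0.3 N and value of joint lever_swing below 0.08 rad and value of joint lever_lift below 0.04 rad), for 0.2 s.
2. the lever is lifted clear of its notch (value of joint lever_lift above 0.1 rad), for 0.05 s.
At the end, for the whole second after the job is handed in: Lever released and down in the middle notch (swing 0.94 to 1.06, lift under 0.03 rad), jaw pad pressed in over 2 mm, offcut flat at rest on the bed, square to the fence within 0.08 rad, its centre 12 to 19 mm from the fence face and within 30 mm of the middle of the fence (value of joint lever_swing between 0.94 and 1.06 rad and value of joint lever_lift below 0.03 rad and value of joint jaw_pad above 0.002 m and x of offcut_center in the frame of clamp between -0.048 and -0.041 m and y of offcut_center in the frame of clamp between 0.045 and 0.105 m and z of offcut_center in the frame of clamp between 0.029 and 0.036 m and angle between the y axis of offcut_center and the y axis of clamp, either way round below 0.08 rad and angle between offcut_center's own z axis and vertical below 0.08 rad and linear speed of offcut_2 below 0.02 m/s); the robot touches nothing.
It fails at once if the tape measure is moved by more than 20 mm (distance of tape_measure from where it was at the start of the episode above 0.02 m).
It fails at once if the screwdriver is moved by more than 20 mm (distance of screwdriver_b from where it was at the start of the episode above 0.02 m).
It fails at once if the nut is moved by more than 20 mm (distance of hex_nut_1 from where it was at the start of the episode above 0.02 m).
It also fails if it takes over 48 s, if anything falls off the work surface, if the arm or the gripper's body presses on something with over 40 N, if the wrist force passes 120 N, or if a joint passes its speed limit or range.

## Robot

A 6-joint arm with a two-finger parallel gripper is mounted at the origin on a cart in front of the work surface, level with it; the furniture and walls round the work are solid. World frame = base frame: x ahead of the robot, y to its left, z up, the work surface at z = 0. Lengths are in mm, angles in rad, forces in N, time in s.
With the tool pointing down it reaches from about 325 to 850 mm from the base axis. Payload 15.5 kg.
Tool frame: the origin (TCP) lies at the very end of the fingers, on their centre line; the grasp point (between the pads) lies 19 mm behind it; z points along the fingers, y is the line along which they close (so a half turn about z gives the same grasp; the last joint's range is limited). The gripper opens to 91 mm and grips with 3 to 60 N. Pads are 32 mm wide; open, the fingers measure 118 mm over their backs; the gripper's body (76 mm by 178 mm) begins 60 mm behind the grasp point.
Start: joints at [-1.214, 0.494, 1.345, -0, 1.302, -0.096], TCP at [273.429, -562.017, 213.915] pointing down, gripper open.
Joint ranges: [-2.91, 2.91], [-0.82, 2.16], [0.22, 2.67], [-1.22, 4.37], [0.12, 2.79], [-3.08, 3.08]. Speed limits (rad/s): [1.89, 1.89, 2.57, 3.01, 3.01, 3.01].

## Interface

Orientations are given as a unit quaternion [w, x, y, z].
In Python, from bench import manip, snapshot gives the robot as it stands.
- The arm moves only by the tool drive_tool, never from a script. Its argument "motion" is a list of rows, each a list of 3 entries, a list of its own where there are three numbers: the gripper's target within -1 to 1 (shut at 1, half-way at 0, fully open at -1), then the shift along the world's x, y, z in m, then the turn about the world's z in rad. In form: [[claw, [dx, dy, dz], twist], ...]. A call has exactly 10 rows; each row is the pose to reach, as a shift and turn from the pose commanded when the call began; what a row does not reach only later rows make up. A row lasts 1/12 s, in which the tool goes at most 41.7 mm and 7.16 degrees, less where a joint would pass 70% of its speed; a pose out of reach is approached as far as the arm can. A call with a gripper value outside its range is refused whole. The fingers move at their own pace and stop on an object; "newtons" is the grip in N (left out, the last holds). Time passes only in rows, so rows that repeat a pose let the fingers close, or fill a call up. It gives the time, the measured TCP pose, the force, the opening and the grip force at its end, in the units of the state.
- manip.state(): the state, without advancing time (a new reading comes with each control period).
- snapshot(name): name is "scene" or "top"; returns a dict with "pixels" (384x512x3 uint8, red, green, blue), "depth" (384x512 float32, mm along the optical axis (not along the pixel's ray), 0 where there is no reading), "vfov" (degrees; the focal length in pixels is half the picture's height over the tangent of half this angle, whatever the lens; pixels are square), "cx", "cy" (the principal point, pixels), "camera_from_world" (4x4, takes a point from world to camera coordinates). Camera axes: x right, y down, z forward; pixel columns grow to the right and rows downward; lengths in mm; the calibration is good to about 2 mm. A picture is of the moment at which its call begins.
- manip.sign_off(): hands the job in; it is judged then, once.
The state is a dict: "time": time; "joint_pos": joint angles; "joint_velocities": joint speeds; "tau": joint torques, N m; "ee_pos": TCP position; "tcp_rot": TCP orientation; "contact_force": force on the tool from outside, world axes, zero at the start; "torque": the same for the moment, N m; "gripper_width": finger opening in mm; "grasp_force": force on a finger pad.
Only numpy, scipy, OpenCV 4.12 (cv2) and the standard library are available. Lean on these libraries where they do the work, as an engineer would, in place of code of your own. Each camera call takes 0.05 s, during which the arm holds its last target. There are 200 camera calls.

## Working session

There is one attempt and no reset: what is moved stays moved. The work goes in short steps, Python scripts to look and compute and a tool call to move; the robot and the scene stay as the last step left them, time stands still between calls to the robot, and variables do not carry over. Pictures are saved under pics/ and viewed, at most 10 in all, crops included, and the job is handed in when it is done.

Besides the shell and the picture viewer there is one more tool, called after "Call:" as name(argument=value, ...) on one line, values as JSON. drive_tool: Moves the arm, as the interface text tells. Its arguments: {"type":"object","properties":{"motion":{"type":"array","items":{"type":"array"}},"newtons":{"type":"number"}},"required":["motion"]}

```bash
ls; mkdir -p pics; cat > h.py <<'E'
import numpy as np, cv2
from bench import manip, snapshot
def pts(s):
    h,w=s["depth"].shape; f=h/2/np.tan(np.radians(s["vfov"])/2)
    v,u=np.mgrid[:h,:w]; d=s["depth"].astype(float)
    P=np.stack([(u-s["cx"])/f*d,(v-s["cy"])/f*d,d],-1)
    T=np.linalg.inv(np.array(s["camera_from_world"]))
    W=P@T[:3,:3].T+T[:3,3]; W[d==0]=np.nan
    return W
def save(s,n): cv2.imwrite("pics/"+n,s["pixels"][:,:,::-1])
E
python3 - <<'E'
from h import *
for n in("scene","top"):
    s=snapshot(n); save(s,n+"0.png"); np.savez(n+"0.npz",**s)
    print(n,s["vfov"],np.round(s["camera_from_world"],3).tolist())
print(manip.state())
E
```

```text
pics
scene 52.40483862203439 [[-0.793, -0.609, -0.022, 385.446], [-0.299, 0.42, -0.857, 221.862], [0.531, -0.673, -0.515, 628.243], [0.0, 0.0, 0.0, 1.0]]
top 44.47719816113255 [[0.022, -1.0, -0.013, -14.855], [-0.997, -0.021, -0.07, 483.902], [0.07, 0.014, -0.997, 1110.984], [0.0, 0.0, 0.0, 1.0]]
{'time': 0.1, 'joint_pos': array([-1.21351137e+00,  4.94124945e-01,  1.34606362e+00, -1.76526780e-05,
        1.30247583e+00, -9.55036351e-02]), 'joint_velocities': array([ 0.0002595 , -0.00123903, -0.00165854,  0.00026092, -0.00090655,
       -0.00088641]), 'tau': array([ 3.07928356e-03, -8.80240989e+01, -3.82542372e+01,  7.09829852e-02,
        4.82917868e-02, -5.11932581e-05]), 'ee_pos': array([ 273.30040777, -561.70859977,  213.39733786]), 'tcp_rot': array([-5.30175440e-04,  9.74481417e-01,  2.24467550e-01, -7.83767207e-05]), 'contact_force': array([ 0.28446409, -0.18874618,  0.28627626]), 'torque': array([ 0.0126204 ,  0.02850121, -0.01272351]), 'grasp_force': 0.0, 'gripper_width': 91.04313577372548}
```

View pics/top0.png

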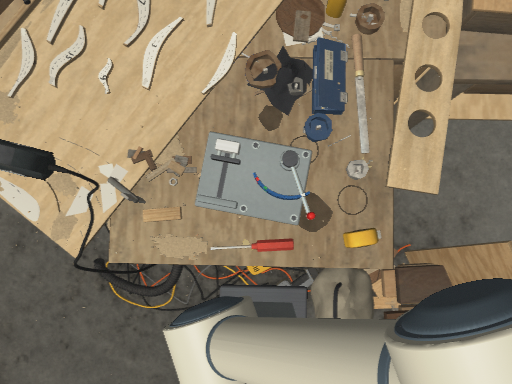

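View pics/scene0.png

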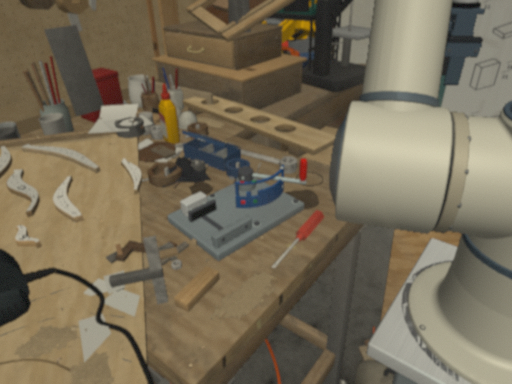

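The top view shows the clamp near (257,178), the handle at (311,216), and the offcut at (161,214), front left. The tape is at (362,238), the screwdriver at (253,246) and the nut near (172,182).

```bash
python3 - <<'E'
from h import *
s=dict(np.load("top0.npz")); W=pts(s); im=s["pixels"]
def ray(uv,z):
    f=192/np.tan(np.radians(s["vfov"])/2); T=np.linalg.inv(s["camera_from_world"])
    d=T[:3,:3]@np.array([(uv[0]-s["cx"])/f,(uv[1]-s["cy"])/f,1]); o=T[:3,3]
    return o+d*(z-o[2])/d[2]
Z=W[...,2]
def comp(m,uv):
    m=m.astype(np.uint8); n,l,st,c=cv2.connectedComponentsWithStats(m)
    b=np.zeros_like(m); b[l==l[uv[1],uv[0]]]=1; return b
print("bench z",np.nanmedian(Z[225:235,200:320]), Z[214,161], Z[200,270])
m=comp((Z>8)&(Z<40)&(np.arange(512)[None]<195)&(np.arange(512)[None]>135)&(np.arange(384)[:,None]>200),(161,214))
def rect(m,z):
    c=max(cv2.findContours(m,cv2.RETR_EXTERNAL,cv2.CHAIN_APPROX_NONE)[0],key=cv2.contourArea)
    P=np.array([ray(q[0],z)[:2] for q in c],np.float32); r=cv2.minAreaRect(P); print(r,cv2.boxPoints(r).round(1).tolist()); return r
rect(m,20)
m2=comp((Z>13),(270,205)); rect(m2,22)
hsv=cv2.cvtColor(im,cv2.COLOR_RGB2HSV)
red=((hsv[...,0]<6)|(hsv[...,0]>174))&(hsv[...,1]>150)&(hsv[...,2]>90)
n,l,st,c=cv2.connectedComponentsWithStats(red.astype(np.uint8))
for i in range(1,n):
    if st[i,4]>15: print("red",c[i],st[i,4],np.nanmedian(W[l==i],0), ray(c[i],119))
for uv in[(227,147),(290,158),(173,182),(362,238)]: print(uv,W[uv[1],uv[0]])
v=im[110:260,130:390]; cv2.imwrite("pics/c.png",cv2.resize(v[:,:,::-1],(780,450),interpolation=2))
E
```

```text
bench z -0.6649473005579694 17.105389794822713 23.569911752842472
((434.5948791503906, 237.387939453125), (30.21099853515625, 92.19254302978516), 5.803343772888184) [[414.8999938964844, 281.70001220703125], [424.20001220703125, 190.0], [454.29998779296875, 193.10000610351562], [445.0, 284.79998779296875]]
((523.8900146484375, 5.9652862548828125), (293.935791015625, 184.11947631835938), 80.46280670166016) [[408.79998779296875, -123.69999694824219], [590.2999877929688, -154.1999969482422], [639.0, 135.60000610351562], [457.5, 166.1999969482422]]
red [310.61538462 215.38461538] 52 [ 436.65021468 -110.47063019  114.66987148] [ 435.80337455 -109.63346492  119.        ]
red [273.25768322 244.76359338] 423 [366.84189849 -30.25724786  21.33470159] [370.41476835 -29.74766166 119.        ]
(227, 147) [593.79207861  82.78432893  52.3807679 ]
(290, 158) [567.78465108 -64.49862087  72.06505677]
(173, 182) [514.12770981 218.65355553  -4.51433912]
(362, 238) [ 388.4302148  -232.20917744   64.06887183]
```

View pics/c.png

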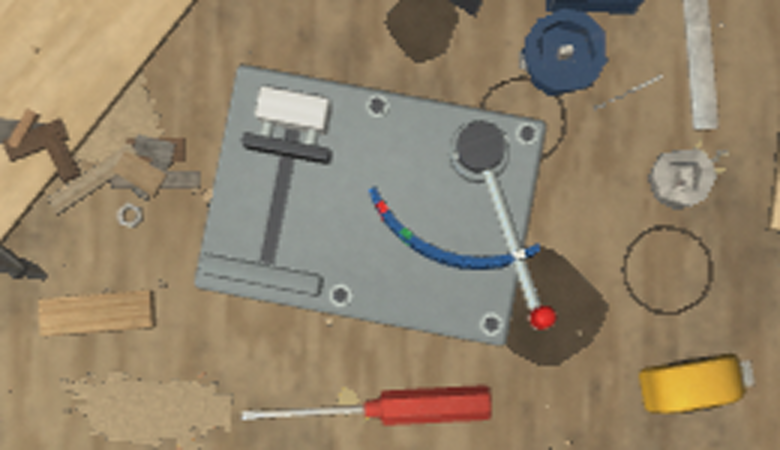

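Call:
drive_tool(motion=[[-0.1,[0.01,0.04,0],0.06],[-0.1,[0.02,0.08,0],0.12],[-0.1,[0.03,0.12,0],0.18],[-0.1,[0.04,0.16,0],0.24],[-0.1,[0.05,0.2,0],0.3],[-0.1,[0.06,0.24,0],0.36],[-0.1,[0.07,0.28,0],0.42],[-0.1,[0.08,0.32,0],0.48],[-0.1,[0.09,0.36,0],0.55],[-0.1,[0.1,0.4,0],0.61]], newtons=20)

```text
time: 0.93
ee_pos: [373.2, -160.1, 213.9]
tcp_rot: [-0.0, 0.861, 0.508, 0.0]
contact_force: [1.1, -0.6, -0.4]
gripper_width: 50.1
grasp_force: 0.0
```

```bash
cat >> h.py <<'E'
def ray(s,uv,z):
    f=192/np.tan(np.radians(s["vfov"])/2); T=np.linalg.inv(s["camera_from_world"])
    d=T[:3,:3]@np.array([(uv[0]-s["cx"])/f,(uv[1]-s["cy"])/f,1]); o=T[:3,3]
    return o+d*(z-o[2])/d[2]
E
python3 - <<'E'
from h import *
s=dict(np.load("top0.npz")); im=s["pixels"].astype(int)
# grey-blue plate mask: b>=r
m=((im[...,2]-im[...,0]>-2)).astype(np.uint8); m[:, :190]=0; m[:,318:]=0; m[:128]=0; m[230:]=0
m=cv2.morphologyEx(m,cv2.MORPH_CLOSE,np.ones((9,9))); m=cv2.morphologyEx(m,cv2.MORPH_OPEN,np.ones((15,15)))
c=max(cv2.findContours(m,cv2.RETR_EXTERNAL,cv2.CHAIN_APPROX_NONE)[0],key=cv2.contourArea)
r=cv2.minAreaRect(np.array([ray(s,q[0],22)[:2] for q in c],np.float32)); print(r)
C=[ray(s,np.array(q)/3+(130,110)-.33,22)[:2] for q in[(240,65),(545,122),(503,345),(197,288)]]
C=np.array(C); print(C.round(1).tolist(),C.mean(0)); e=[C[0]-C[3],C[1]-C[2]]; e2=[C[0]-C[1],C[3]-C[2]]
print([np.linalg.norm(x) for x in e+e2],[np.arctan2(x[1],x[0]) for x in e],[np.arctan2(-x[0],x[1]) for x in e2])
o=C.mean(0)
for yaw in(-.1665,):
    R=np.array([[np.cos(yaw),-np.sin(yaw)],[np.sin(yaw),np.cos(yaw)]])
    for n,p in dict(bed=(-16,75),piv=(60,-75),grip0=(60-140*np.cos(.5),-75-140*np.sin(.5)),grip1=(60-140*np.cos(.5),-75+140*np.sin(.5))).items(): print(n,o+R@p)
print(ray(s,np.array((481,146))/3+(130,110)-.33,75))
print(manip.state()["ee_pos"])
E
```

```text
((525.00146484375, 16.032821655273438), (261.66412353515625, 183.5607147216797), 81.21233367919922)
[[636.4, 128.6], [595.0, -117.5], [415.9, -86.9], [455.9, 157.6]] [525.80523012  20.46001064]
[np.float64(182.8279383268266), np.float64(181.65583600937313), np.float64(249.58298812537217), np.float64(247.6974477173631)] [np.float64(-0.15880183977217066), np.float64(-0.16914482931683186)] [np.float64(-0.16685551906129475), np.float64(-0.16214552536805293)]
bed [522.45637923  97.07453406]
piv [572.54559916 -63.44671079]
grip0 [ 440.25926306 -109.2760167 ]
grip1 [462.50695555  23.10672307]
[566.56317804 -64.39940623  75.        ]
[ 373.24577375 -160.12879114  213.91351556]
```

Call:
drive_tool(motion=[[-0.1,[0.006,0.04,0],0.06],[-0.1,[0.012,0.08,0],0.12],[-0.1,[0.018,0.12,0],0.18],[-0.1,[0.024,0.16,0],0.24],[-0.1,[0.03,0.2,0],0.3],[-0.1,[0.037,0.24,0],0.36],[-0.1,[0.043,0.28,-0.01],0.42],[-0.1,[0.049,0.32,-0.025],0.48],[-0.1,[0.055,0.36,-0.04],0.55],[-0.1,[0.0615,0.3975,-0.05],0.61]])

```text
time: 1.77
ee_pos: [434.1, 236.9, 162.9]
tcp_rot: [-0.0, 0.669, 0.744, -0.0]
contact_force: [0.8, -0.7, 0.3]
gripper_width: 50.0
grasp_force: 0.0
```

Call:
drive_tool(motion=[[-0.1,[0,0,-0.03],0],[-0.1,[0,0,-0.06],0],[-0.1,[0,0,-0.09],0],[-0.1,[0,0,-0.12],0],[-0.1,[0,0,-0.145],0],[-0.1,[0,0,-0.158],0],[-0.1,[0,0,-0.158],0],[1,[0,0,-0.158],0],[1,[0,0,-0.158],0],[1,[0,0,-0.158],0]], newtons=20)

```text
time: 2.6
ee_pos: [435.5, 235.2, 7.2]
tcp_rot: [0.0, 0.67, 0.742, 0.001]
contact_force: [-0.3, -0.8, -0.6]
gripper_width: 33.2
grasp_force: 0.0
```

Call:
drive_tool(motion=[[1,[0,0,0],0],[1,[0,0,0],0],[1,[0,0,0],0],[1,[0,0,0.02],0],[1,[0,0,0.05],0],[1,[0,0,0.08],0],[1,[0,0,0.1],0],[1,[0.01,-0.02,0.11],-0.05],[1,[0.03,-0.05,0.11],-0.1],[1,[0.05,-0.08,0.11],-0.16]])

```text
time: 3.43
ee_pos: [485.6, 154.5, 117.8]
tcp_rot: [0.001, 0.727, 0.686, 0.001]
contact_force: [0.7, 1.1, -0.7]
gripper_width: 29.8
grasp_force: 20.0
```

Call:
drive_tool(motion=[[1,[0.015,-0.025,0],-0.05],[1,[0.03,-0.05,0],-0.1],[1,[0.0365,-0.0605,0],-0.106],[1,[0.0365,-0.0605,0],-0.106],[1,[0.0365,-0.0605,0],-0.106],[1,[0.0365,-0.0605,0],-0.106],[1,[0.0365,-0.0605,-0.01],-0.106],[1,[0.0365,-0.0605,-0.02],-0.106],[1,[0.0365,-0.0605,-0.03],-0.106],[1,[0.0365,-0.0605,-0.03],-0.106]])

```text
time: 4.27
ee_pos: [519.7, 94.8, 83.7]
tcp_rot: [-0.001, 0.762, 0.647, -0.001]
contact_force: [-0.5, 0.6, -1.0]
gripper_width: 30.0
grasp_force: 20.0
```

```bash
python3 - <<'E'
from h import *
print(manip.state())
for n in("scene","top"):
    s=snapshot(n); np.savez(n+"1.npz",**s); save(s,n+"1.png")
a=cv2.imread("pics/scene1.png")[150:310,130:350]; b=cv2.imread("pics/top1.png")[110:260,130:350]
cv2.imwrite("pics/m1.png",np.hstack([cv2.resize(a,(400,290)),cv2.resize(b,(400,290))]))
E
```

```text
{'time': 4.2667, 'joint_pos': array([6.73207428e-02, 5.32488475e-01, 1.72303307e+00, 9.72697697e-06,
       8.89600997e-01, 2.30438771e-01]), 'joint_velocities': array([-0.00468248, -0.02416374, -0.02715343, -0.0004121 ,  0.04989559,
       -0.00153054]), 'tau': array([ 2.33757128e-01, -8.00037432e+01, -2.62245244e+01,  8.69625248e-02,
       -9.69266854e-01,  5.30397010e-03]), 'ee_pos': array([519.72580773,  94.77926247,  83.66888887]), 'tcp_rot': array([-0.00105211,  0.76236411,  0.64714593, -0.00141707]), 'contact_force': array([-0.46767694,  0.63507386, -1.00185702]), 'torque': array([-0.01154364, -0.08102442,  0.06046102]), 'grasp_force': 19.99913603067398, 'gripper_width': 30.016981448613976}
```

View pics/m1.png

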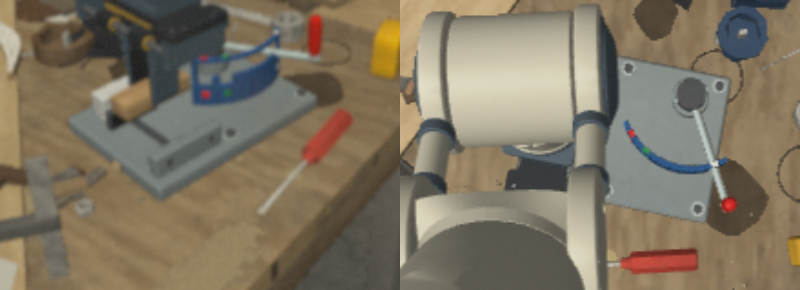

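The offcut is held over the bed (left half, near (140,97)), with the lever still in the open notch. I'll check the bed centre against the fence and jaw edges before lowering.

```bash
python3 - <<'E'
from h import *
s=dict(np.load("top0.npz"))
g=lambda q,z: ray(s,np.array(q)/3+(130,110)-.33,z)[:2]
J=[g((243,147),56),g((330,162),56)]; F=[g((203,254),50),g((323,275),50)]
print(J,F,np.mean(J,0),np.mean(F,0),(np.mean(J,0)+np.mean(F,0))/2)
W=pts(s)
# profile along clamp x through bed centre line, heights
yaw=-.165; R=np.array([[np.cos(yaw),-np.sin(yaw)],[np.sin(yaw),np.cos(yaw)]])
L=(W[...,:2]-[525,20])@R
k=(abs(L[...,1]-60)<6)
for x in range(-84,60,4):
    z=W[...,2][k&(abs(L[...,0]-x)<2.5)]
    print(x,z.round().astype(int).tolist()[:6],end="; ")
E
```

```text
[array([564.91024701, 119.83849884]), array([554.53505659,  51.80562699])] [array([481.22605363, 149.28163228]), array([466.85362075,  55.38073764])] [559.7226518   85.82206291] [474.03983719 102.33118496] [516.8812445   94.07662394]
-84 [24, 22, 24, 20, 20, 25]; -80 [46, 46, 48, 49, 22, 24]; -76 [47, 52, 47, 49, 49, 49]; -72 [51, 52, 52, 49, 49, 49]; -68 [50, 47, 52, 53, 47, 51]; -64 [49, 45, 53, 48, 47, 53]; -60 [19, 22, 22, 21, 19, 24]; -56 [24, 23, 21, 20, 19, 21]; -52 [22, 22, 21, 25, 22, 24]; -48 [22, 18, 21, 21, 21, 24]; -44 [20, 21, 23, 21, 21, 22]; -40 [22, 22, 21, 26, 24, 21]; -36 [23, 21, 19, 22, 20, 21]; -32 [21, 18, 25, 17, 23, 21]; -28 [22, 20, 22, 19, 20, 23]; -24 [23, 24, 19, 18, 22, 18]; -20 [18, 21, 17, 24, 23, 24]; -16 [23, 24, 23, 19, 20, 28]; -12 [22, 18, 23, 21, 19, 23]; -8 [18, 23, 24, 25, 22, 23]; -4 [26, 21, 21, 18, 20, 26]; 0 [21, 20, 23, 24, 20, 26]; 4 [22, 21, 22, 23, 17, 20]; 8 [22, 27, 19, 21, 21, 25]; 12 [23, 21, 21, 24, 22, 20]; 16 [20, 23, 21, 19, 21, 23]; 20 [22, 20, 23, 18, 21, 20]; 24 [45, 51, 39, 41, 41, 49]; 28 [50, 51, 47, 51, 48, 45]; 32 [49, 48, 51, 49, 50, 51]; 36 [42, 41, 48, 46, 51, 46]; 40 [21, 42, 42, 42, 21, 21]; 44 [43, 43, 17, 39, 44, 41]; 48 [56, 52, 55, 56, 44, 46]; 52 [51, 54, 57, 59, 56, 60]; 56 [57, 52, 57, 56, 55, 55];
```

Call:
drive_tool(motion=[[1,[-0.002,0,-0.015],0],[1,[-0.002,0,-0.03],0],[1,[-0.002,0,-0.04],0],[1,[-0.002,0,-0.047],0],[1,[-0.002,0,-0.051],0],[1,[-0.002,0,-0.054],0],[1,[-0.002,0,-0.057],0],[1,[-0.002,0,-0.057],0],[1,[-0.002,0,-0.057],0],[1,[-0.002,0,-0.057],0]])

```text
time: 5.2
ee_pos: [519.5, 94.4, 29.4]
tcp_rot: [0.0, 0.763, 0.647, 0.0]
contact_force: [-0.2, 0.9, -1.4]
gripper_width: 29.7
grasp_force: 20.0
```

Call:
drive_tool(motion=[[1,[-0.001,0,-0.0015],0],[1,[-0.001,0,-0.0015],0],[1,[-0.001,0,-0.0015],0],[0.05,[-0.001,0,-0.0015],0],[0.05,[-0.001,0,-0.0015],0],[0.05,[-0.001,0,-0.0015],0],[0.05,[-0.001,0,-0.0015],0],[0.05,[-0.001,0,-0.0015],0],[0.05,[-0.001,0,-0.0015],0],[0.05,[-0.001,0,-0.0015],0]])

```text
time: 6.03
ee_pos: [518.3, 94.4, 27.5]
tcp_rot: [-0.0, 0.763, 0.647, -0.0]
contact_force: [0.6, 0.2, -0.0]
gripper_width: 43.1
grasp_force: 0.0
```

Call:
drive_tool(motion=[[0.05,[0,0,0.02],0],[0.05,[0,0,0.05],0],[0.05,[0,0,0.09],0],[0.05,[0,0,0.125],0],[0.05,[0,0,0.14],0],[0,[-0.01,-0.02,0.14],-0.1],[-0.3,[-0.02,-0.04,0.14],-0.2],[-0.3,[-0.03,-0.07,0.14],-0.3],[-0.3,[-0.04,-0.1,0.14],-0.42],[-0.3,[-0.05,-0.13,0.14],-0.54]])

```text
time: 6.87
ee_pos: [467.6, -36.6, 167.7]
tcp_rot: [0.0, 0.909, 0.418, 0.0]
contact_force: [1.6, -0.6, 0.0]
gripper_width: 59.4
grasp_force: 0.0
```

Call:
drive_tool(motion=[[-0.3,[-0.01,-0.03,0],-0.12],[-0.3,[-0.02,-0.05,0],-0.24],[-0.3,[-0.028,-0.065,0],-0.36],[-0.3,[-0.031,-0.074,0],-0.48],[-0.3,[-0.031,-0.074,0],-0.533],[-0.3,[-0.031,-0.074,0],-0.533],[-0.3,[-0.031,-0.074,0],-0.533],[-0.3,[-0.031,-0.074,0],-0.533],[-0.3,[-0.031,-0.074,0],-0.533],[-0.3,[-0.031,-0.074,0],-0.533]])

```text
time: 7.7
ee_pos: [437.4, -109.3, 167.5]
tcp_rot: [-0.0, 0.986, 0.167, -0.0]
contact_force: [-0.5, 0.1, -0.0]
gripper_width: 59.2
grasp_force: 0.0
```

```bash
python3 - <<'E'
from h import *
print(manip.state()["ee_pos"])
S=[snapshot(n) for n in("scene","top")]
for s,n in zip(S,("scene","top")): np.savez(n+"2.npz",**s); save(s,n+"2.png")
a=cv2.imread("pics/scene2.png")[130:290,130:350]; b=cv2.imread("pics/top2.png")[110:260,180:400]
cv2.imwrite("pics/m2.png",np.hstack([cv2.resize(a,(400,290)),cv2.resize(b,(400,290))]))
# offcut on bed, red handle in both views
yaw=-.165; R=np.array([[np.cos(yaw),-np.sin(yaw)],[np.sin(yaw),np.cos(yaw)]])
for s in S:
    W=pts(s); L=(W[...,:2]-[521.5,19.5])@R
    hsv=cv2.cvtColor(s["pixels"],cv2.COLOR_RGB2HSV)
    m=((abs(W[...,2]-42)<5)&(abs(L[...,0]+16)<30)&(abs(L[...,1]-75)<60)&(hsv[...,0]<25)&(hsv[...,1]>70)).astype(np.uint8)
    if m.sum()>30:
        r=cv2.minAreaRect(L[m>0].astype(np.float32)); print("offcut",m.sum(),r)
    red=((hsv[...,0]<6)|(hsv[...,0]>174))&(hsv[...,1]>150)&(W[...,2]>70)&(W[...,2]<130)&(abs(W[...,1]+110)<60)
    print("red",red.sum(),W[red].mean(0) if red.any() else 0,np.ptp(W[red],0) if red.any() else 0)
E
```

```text
[ 437.4044551  -109.27939382  167.54093926]
offcut 415 ((-15.049213409423828, 78.9393310546875), (91.21183013916016, 32.682289123535156), 89.83861541748047)
red 178 [ 661.9110041  -121.20011537   98.5658609 ] [877.86469098  69.74650916  58.98689421]
offcut 466 ((-15.127827644348145, 77.37831115722656), (29.846534729003906, 89.5469741821289), 0.28253695368766785)
red 0 0 0
```

View pics/m2.png

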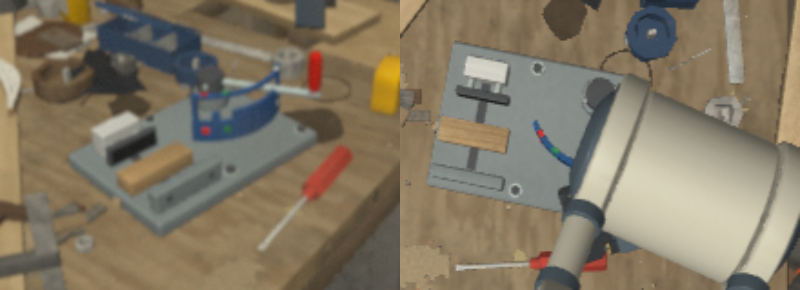

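The offcut lies square at mid-bed (clamp frame about -15, 78), and the handle is free under the gripper. Next I descend and grip it.

Call:
drive_tool(motion=[[-0.3,[0,0,-0.02],0],[-0.3,[0,0,-0.04],0],[-0.3,[0,0,-0.06],0],[-0.3,[0,0,-0.075],0],[-0.3,[0,0,-0.087],0],[-0.3,[0,0,-0.087],0],[1,[0,0,-0.087],0],[1,[0,0,-0.087],0],[1,[0,0,-0.087],0],[1,[0,0,-0.087],0]], newtons=12)

```text
time: 8.63
ee_pos: [437.8, -109.8, 81.3]
tcp_rot: [0.0, 0.986, 0.166, 0.001]
contact_force: [0.2, -1.2, 0.5]
gripper_width: 35.6
grasp_force: 0.0
```

Call:
drive_tool(motion=[[1,[0,0,0],0],[1,[0,0,0],0],[1,[0,0,0],0],[1,[0,0,0],0],[1,[0,0,0],0],[1,[0,0,0],0],[1,[0,0,0],0],[1,[0,0,0],0],[1,[0,0,0],0],[1,[0,0,0],0]])

```text
time: 9.47
ee_pos: [437.4, -109.6, 80.6]
tcp_rot: [0.0, 0.986, 0.166, 0.0]
contact_force: [0.1, -1.4, 0.6]
gripper_width: 17.9
grasp_force: 12.0
```

Call:
drive_tool(motion=[[1,[0.001,0,0.003],0],[1,[0.002,0.001,0.006],0],[1,[0.003,0.001,0.009],0],[1,[0.004,0.0015,0.012],0],[1,[0.005,0.002,0.015],0],[1,[0.006,0.002,0.018],0],[1,[0.007,0.0025,0.021],0],[1,[0.0075,0.0025,0.0215],0],[1,[0.0075,0.0025,0.0215],0],[1,[0.0075,0.0025,0.0215],0]])

```text
time: 10.3
ee_pos: [444.8, -107.1, 102.1]
tcp_rot: [0.0, 0.986, 0.166, 0.0]
contact_force: [0.8, -0.4, -2.5]
gripper_width: 17.5
grasp_force: 12.0
```

```bash
python3 - <<'E'
from h import *
s=snapshot("scene"); save(s,"s3.png")
cv2.imwrite("pics/s3c.png",cv2.resize(cv2.imread("pics/s3.png")[150:290,220:360],(560,560),interpolation=2))
# arc waypoints relative to q=0, radius at lift .15
q=np.linspace(0,1,21); a=np.pi+.335-q; r=132.4
P=r*np.c_[np.cos(a),np.sin(a)]; print(np.c_[q,(P-P[0])].round(2).tolist()); print(manip.state()["contact_force"],manip.state()["torque"])
E
```

```text
[[0.0, 0.0, 0.0], [0.05, -2.02, 6.3], [0.1, -3.72, 12.7], [0.15, -5.1, 19.17], [0.2, -6.16, 25.71], [0.25, -6.88, 32.29], [0.3, -7.28, 38.9], [0.35, -7.35, 45.51], [0.4, -7.08, 52.13], [0.45, -6.49, 58.72], [0.5, -5.56, 65.28], [0.55, -4.31, 71.78], [0.6, -2.74, 78.21], [0.65, -0.85, 84.55], [0.7, 1.36, 90.79], [0.75, 3.88, 96.91], [0.8, 6.7, 102.9], [0.85, 9.81, 108.74], [0.9, 13.22, 114.42], [0.95, 16.9, 119.92], [1.0, 20.85, 125.23]]
[ 1.72777293  0.59545115 -2.53967894] [ 0.00802231 -0.07321342  0.0370277 ]
```

View pics/s3c.png

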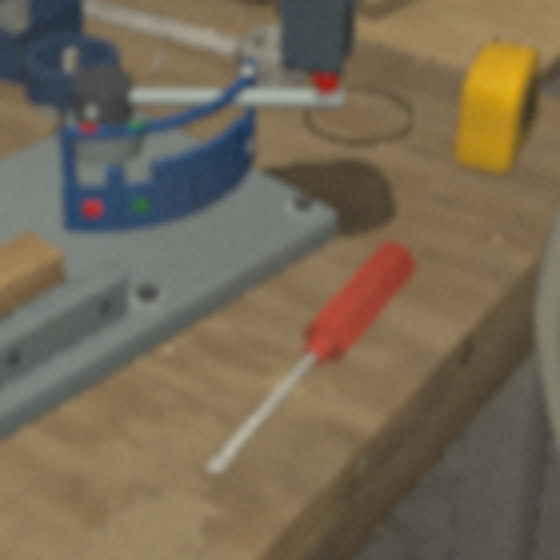

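The gripper holds the handle at (325,80). The bar is raised near the gate's top bar, and the wrist carries 2.5 N. I'll swing along the arc.

Call:
drive_tool(motion=[[1,[-0.002,0.0063,0],-0.05],[1,[-0.0037,0.0127,0],-0.1],[1,[-0.0051,0.0192,0],-0.15],[1,[-0.0062,0.0257,0],-0.2],[1,[-0.0069,0.0323,0],-0.25],[1,[-0.0073,0.0389,0],-0.3],[1,[-0.0073,0.0455,0],-0.35],[1,[-0.0071,0.0521,0],-0.4],[1,[-0.0065,0.0587,0],-0.45],[1,[-0.0056,0.0653,0],-0.5]])

```text
time: 11.18
ee_pos: [439.7, -41.8, 102.1]
tcp_rot: [0.0, 0.996, -0.084, 0.0]
contact_force: [2.8, -1.5, -5.3]
gripper_width: 17.8
grasp_force: 12.0
```

Call:
drive_tool(motion=[[1,[0.0013,0.0065,0],-0.05],[1,[0.0028,0.0129,0],-0.1],[1,[0.0047,0.0193,0],-0.15],[1,[0.0069,0.0255,0],-0.2],[1,[0.0094,0.0316,0],-0.25],[1,[0.0123,0.0376,0],-0.3],[1,[0.0154,0.0435,0],-0.35],[1,[0.0188,0.0491,0],-0.4],[1,[0.0225,0.0546,0],-0.45],[1,[0.0256,0.0589,0],-0.49]])

```text
time: 12.02
ee_pos: [465.8, 16.9, 102.1]
tcp_rot: [0.0, 0.946, -0.323, 0.001]
contact_force: [4.4, -7.1, -6.0]
gripper_width: 17.4
grasp_force: 12.0
```

```bash
python3 - <<'E'
from h import *
st=manip.state(); print(st["ee_pos"],st["contact_force"])
s=snapshot("scene"); save(s,"s4.png")
cv2.imwrite("pics/s4c.png",cv2.resize(cv2.imread("pics/s4.png")[150:270,160:310],(750,600),interpolation=2))
E
```

```text
[465.81421768  16.86005519 102.06157752] [ 4.41270921 -7.12672108 -5.98126019]
```

View pics/s4c.png

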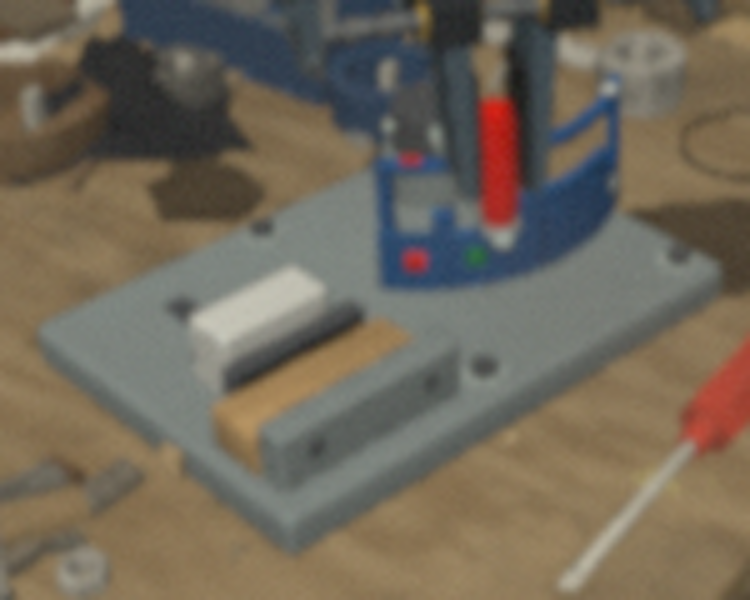

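Offcut is against the fence with the jaw pressing on it, and the tool pose gives a swing of about 0.99–1.0. Lowering into the notch.

Call:
drive_tool(motion=[[1,[0,0,-0.003],0],[1,[-0.001,0.001,-0.006],0],[1,[-0.0015,0.001,-0.009],0],[1,[-0.002,0.0015,-0.012],0],[1,[-0.003,0.002,-0.015],0],[1,[-0.004,0.003,-0.018],0],[1,[-0.0045,0.0035,-0.0215],0],[1,[-0.0045,0.0035,-0.0215],0],[1,[-0.0045,0.0035,-0.0215],0],[1,[-0.0045,0.0035,-0.0215],0]])

```text
time: 12.9
ee_pos: [460.0, 20.6, 80.6]
tcp_rot: [0.0, 0.947, -0.322, -0.0]
contact_force: [-5.9, 0.4, 4.0]
gripper_width: 17.1
grasp_force: 12.0
```

```bash
python3 - <<'E'
from h import *
s=snapshot("scene"); save(s,"s5.png")
cv2.imwrite("pics/s5c.png",cv2.resize(cv2.imread("pics/s5.png")[150:270,160:310],(750,600),interpolation=2))
E
```

```text
(no output)
```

View pics/s5c.png

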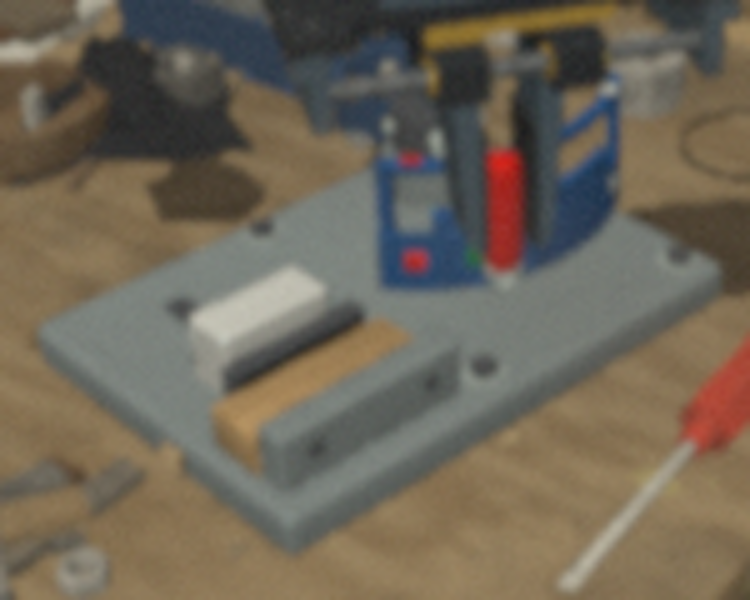

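The handle has dropped by about 50 px in the crop (roughly 20 mm), so the lever is home. Releasing and withdrawing upward.

Call:
drive_tool(motion=[[0.3,[0,0,0],0],[-0.2,[0,0,0],0],[-0.2,[0,0,0],0],[-0.2,[0,0,0],0],[-0.2,[0,0,0],0],[-0.2,[0,0,0],0],[-0.2,[0,0,0.01],0],[-0.2,[0,0,0.03],0],[-0.2,[0,0,0.06],0],[-0.2,[0,0,0.09],0]])

```text
time: 13.78
ee_pos: [459.7, 20.7, 171.3]
tcp_rot: [0.0, 0.947, -0.322, -0.001]
contact_force: [1.0, 0.1, -0.7]
gripper_width: 54.8
grasp_force: 0.0
```

Call:
drive_tool(motion=[[-0.2,[0,0,0.03],0],[-0.2,[0,0,0.06],0],[-0.2,[-0.02,-0.03,0.06],0],[-0.2,[-0.04,-0.07,0.06],0],[-0.2,[-0.06,-0.11,0.06],0],[-0.2,[-0.07,-0.15,0.06],0],[-0.2,[-0.08,-0.19,0.06],0],[-0.2,[-0.08,-0.22,0.06],0],[-0.2,[-0.08,-0.24,0.06],0],[-0.2,[-0.08,-0.24,0.06],0]])

```text
time: 14.62
ee_pos: [380.4, -223.3, 230.7]
tcp_rot: [0.001, 0.946, -0.324, 0.001]
contact_force: [0.1, 0.8, 0.0]
gripper_width: 54.8
grasp_force: 0.0
```

```bash
python3 - <<'E'
from h import *
s=snapshot("scene"); save(s,"s6.png")
a=cv2.imread("pics/s6.png")[150:270,160:310]
t=snapshot("top"); save(t,"t6.png"); b=cv2.imread("pics/t6.png")[120:240,180:330]
cv2.imwrite("pics/m6.png",np.hstack([cv2.resize(x,(400,320),interpolation=2) for x in(a,b)]))
yaw=-.165; R=np.array([[np.cos(yaw),-np.sin(yaw)],[np.sin(yaw),np.cos(yaw)]])
for s in (s,t):
    W=pts(s); L=(W[...,:2]-[521.5,19.5])@R
    hsv=cv2.cvtColor(s["pixels"],cv2.COLOR_RGB2HSV)
    m=((abs(W[...,2]-42)<5)&(abs(L[...,0]+40)<30)&(abs(L[...,1]-75)<60)&(hsv[...,0]<25)&(hsv[...,1]>70)).astype(np.uint8)
    if m.sum()>30: print("offcut",m.sum(),cv2.minAreaRect(L[m>0].astype(np.float32)))
    red=((hsv[...,0]<6)|(hsv[...,0]>174))&(hsv[...,1]>150)&(W[...,2]>75)&(W[...,2]<135)&(abs(L[...,0]+63)<50)&(abs(L[...,1]+8)<60)
    if red.any(): p=np.median(L[red],0); print("handle",red.sum(),p,W[red][:,2].max(),"q",.5+np.arctan2(p[1]+75,60-p[0]))
print(manip.state()["ee_pos"],manip.state()["time"])
E
```

```text
offcut 334 ((-38.66570281982422, 80.27711486816406), (33.970523834228516, 91.44891357421875), 6.536880970001221)
handle 124 [-69.8887273   -5.84607411] 119.22460878173939 q 0.9892374042692043
offcut 460 ((-44.600502014160156, 77.59507751464844), (89.19834899902344, 29.89788246154785), 89.94721984863281)
handle 43 [-65.56225503 -11.88283849] 121.2308164488702 q 0.9657863036000316
[ 380.03622486 -219.76288655  230.3953585 ] 14.7167
```

View pics/m6.png

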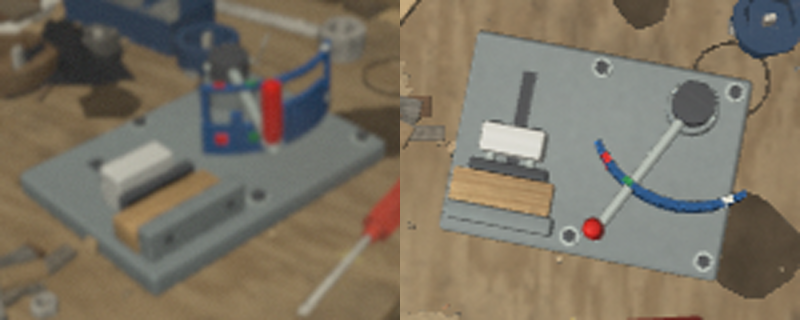

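The lever sits at the green mark at q ≈ 0.97 with its top at 119 mm (down). The offcut is at x ≈ -44.6 and square, and the arm is clear. Handing in.

```bash
python3 -c "
from bench import manip
print(manip.sign_off())"
```

```text
the job is handed in; nothing more can be done
None
```

The job is handed in (verdict not shown): my last pictures have the offcut clamped square against the fence, the lever down in the middle notch (swing about 0.97 rad), and the arm clear; I didn't re-measure the tape, screwdriver and nut.

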